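Load a tip box down the guide lane

TASK

Push the pipette tip box that stands before the mouth of the guide lane down the lane until its leading end rests flush against the stop at the far end, then move clear of it. Neither the box nor the robot may touch either guide rail, so line the box up before it goes in. Push only: do not lift or tip the box, and leave the flask, the marker and the petri dish where they are.

Things in the scene. Friction and masses are not known exactly. Their poses are not given: they have to be found in the camera images.
- tip_box: Closed pipette tip box, coloured base, clear fixed lid, 86 x 123 x 67 mm, about 0.12 kg, loose. Origin: centre of its underside; x along the 86 mm width (+x side away from the robot), y along the length, z up. The walls below the rim, where it is pushed, are 80 mm apart in x, 122 mm in y. It starts 35 to 90 mm before the lane's mouth, up to 35 mm off its centre line and 0.2 rad askew.
- lane: Guide lane fixed on the bench: two rails and an end stop; the bench top is its floor. Origin: on the bench, middle of the open mouth. x: along the lane, the box's travel (about robot's left to right); y: across, away from the robot. Rails run x = 0 to 200 mm, inner faces at y = -53 and +53 mm, so 10 mm free beside the box. Box home: its origin at x = 139 mm, its 123 mm length along x.
- rail_near: Guide rail on the robot's side: plain aluminium bar 200 mm long, 10 mm wide, 20 mm high, with two 4 mm high screw tabs reaching 15 mm out on its outer side. Origin and axes are those of the lane; its inner face is at y = -53 mm. Not to be touched; fingertips over 20 mm above the bench pass over it.
- rail_far: The same rail on the side away from the robot; its origin and axes are those of the lane, the bar's inner face is at y = +53 mm. It must not be touched.
- stop_face (a point): Point on the bench on the lane's centre line, below the faces of the stop's pads; x along the travel, as for the lane. The stop is an aluminium bar 34 mm high with two flat black rubber pads, centred at y = -28 and +28 mm, 26 mm wide, 7 to 29 mm above the bench. The box's leading end must meet both pads.
- flask: Small culture flask with a screw cap lying loose outside the far rail, 50 x 102 mm and 32 mm high; origin: centre of its underside. Leave it alone.
- marker: Marker pen lying loose outside the near rail, 135 mm long, 17 mm thick; origin: centre of its underside. Leave it alone.
- petri: Closed petri dish lying loose beyond the stop, 90 mm in diameter, 15 mm high; origin: centre of its underside. Leave it alone.
There are look-alikes about, which are no part of the job. What is shaped like the tip_box but purple or red is not meant.

How it is judged (in metres and radians):
On the way:
1. the box has gone in at the mouth: its middle is past the rail ends, between the rails (x of tip_box in the frame of lane between 0 and 0.12 m and y of tip_box in the frame of lane between -0.02 and 0.02 m), for 0.05 s.
At the end, for the whole second after the job is handed in: The tip box stands at rest, flat on the bench between the rails (middle within 20 mm of the centre line), its leading end within 5 mm of the stop's pads and square to them within 0.06 rad (x of tip_box in the frame of lane between 0.134 and 0.142 m and y of tip_box in the frame of lane between -0.02 and 0.02 m and angle between the y axis of tip_box and the x axis of lane, either way round below 0.06 rad and angle between tip_box's own z axis and vertical below 0.05 rad and height (world z) of tip_box below 0.006 m and linear speed of tip_box below 0.01 m/s); the robot touches nothing.
It fails at once if the near guide rail is touched, by the box, the robot or anything else (contact force between rail_near and anything else above 0.3 N).
It fails at once if the far guide rail is touched, by the box, the robot or anything else (contact force between rail_far and anything else above 0.3 N).
It fails at once if the box is lifted (more than 12 mm) or tipped (more than 0.2 rad) (height (world z) of tip_box above 0.012 m or angle between tip_box's own z axis and vertical above 0.2 rad).
It fails at once if the flask, the marker or the petri dish is moved more than 15 mm (distance of any of flask, marker, petri from where it was at the start of the episode above 0.015 m).
It also fails if it takes over 72 s, if anything falls off the work surface, if the arm or the gripper's body presses on something with over 40 N, if the wrist force passes 120 N, or if a joint passes its speed limit or range.

ROBOT

A 6-joint arm with a two-finger parallel gripper is mounted at the origin on a cart in front of the work surface, level with it; the furniture and walls round the work are solid. World frame = base frame: x ahead of the robot, y to its left, z up, the work surface at z = 0. Lengths are in mm, angles in degrees, forces in N, time in s.
With the tool pointing down it reaches from about 425 to 1125 mm from the base axis. Payload 14.9 kg.
Tool frame: the origin (TCP) lies at the very end of the fingers, on their centre line; the grasp point (between the pads) lies 19 mm behind it; z points along the fingers, x is the direction in which the jaws open and shut, and the axes are right-handed (so a half turn about z gives the same grasp; the last joint's range is limited). The gripper opens to 91 mm and grips with 3 to 60 N. Pads are 32 mm wide; open, the fingers measure 118 mm over their backs; the gripper's body (76 mm by 178 mm) begins 60 mm behind the grasp point.
Start: joints at [-65.277, 21.709, 99.362, -0, 58.929, -1.908], TCP at [313.769, -625.753, 213.932] pointing down, gripper open.
Joint ranges: [-158.91, 158.91], [-42.39, 125.64], [0.06, 152.35], [-60.88, 240.88], [17.5, 164.5], [-176.32, 176.32]. Speed limits (degrees/s): [108.29, 108.29, 136.94, 180, 180, 180].

INTERFACE

Orientations are given as [roll, pitch, yaw] about the fixed x, y, z axes, in that order (R = Rz(yaw) Ry(pitch) Rx(roll)).
In Python, from rig import manip, kin, cams, recognise, outline_of gives the robot as it stands. Calls block until the motion is done:
- manip.move_pose(position, orientation): joint-space move of the TCP to a pose.
- manip.line_to(position, velocity=150, attitude=None, force_limit=None): straight line of the TCP; attitude=None keeps the orientation; velocity is the mean speed in mm/s. With force_limit (N) it stops when the force on the tool has changed by that much, and returns True; else False.
- manip.set_joints(angles): joint-space move.
- manip.gripper_open() and manip.gripper_close(grasp_force=None): open the fingers fully, or close them until they stop; grasp_force is the grip in N (None keeps the last).
- manip.hold(seconds).
- kin.ik(position, orientation): joint angles nearest the present ones, or None.
- cams.read_camera(name): name is "scene" or "top"; returns (picture, depth): 384x512x3 uint8, red, green, blue; 384x512 float32, mm along the optical axis (not along the pixel's ray), 0 where there is no reading.
- cams.camera_params(name): a dict with "K" (3x3 intrinsics, pixels), "distortion" ([k1, k2, p1, p2, k3] as OpenCV has them; the pictures are not rectified), "origin" and "orientation" of the camera in the world. Camera axes: x right, y down, z forward; pixel columns grow to the right and rows downward; lengths in mm; the calibration is good to about 2 mm. A picture is of the moment at which its call begins. camera_params takes no time and is no camera call.
A pose or a line that the arm cannot do raises manip.IKError and nothing moves.
- manip.job_done(): hands the job in, once; it reports no verdict.
Trained networks look in the newest picture that a camera, given by its name, has taken for a name from the list of things; names that differ only in an ending like _2 or _b are one class to them, and where a whole thing is asked for, a point or a joint stands for the part that bears it (a point fixed in the world has none). Each returns a list of dicts, best first, with "p" (0 to 1); they miss things now and then, are a little off and sometimes report something else, mostly with a low value. They report only what shows in the picture. A call takes as long as a camera call. They do not tell look-alikes from the thing itself.
- recognise(label, camera): "centre" ([column, row] as shares, 0 to 1, of the picture: columns of its width, rows of its height, amid what is visible of it).
- outline_of(label, camera): "mask" (384x512 bool, what is visible of it) and "centre" ([column, row] as shares, 0 to 1, of the picture: columns of its width, rows of its height, amid what is visible of it).
Readings, each from a call of its own:
- manip.current_time_s(): time.
- manip.current_joints(): joint angles.
- manip.current_dq(): joint speeds.
- manip.current_joint_torque(): joint torques, N m.
- manip.current_tcp_pos(): TCP position.
- manip.current_tcp_rot(): TCP orientation.
- manip.current_wrist_force(): force on the tool from outside, world axes, zero at the start.
- manip.current_wrist_torque(): the same for the moment, N m.
- manip.current_width(): opening from 0.0 (shut) to 1.0 (fully open).
Only numpy, scipy, OpenCV 4.12 (cv2) and the standard library are available. Lean on these libraries where they do the work, as an engineer would, in place of code of your own. Each camera call takes 0.05 s, during which the arm holds its last target. There are 200 camera calls.

## Working session

There is one attempt and no reset: what is moved stays moved. The work goes in short steps, each a Python script; the robot and the scene stay as the last script left them, time stands still between calls to the robot, and variables do not carry over. Pictures are saved under pics/ and viewed, about 8 in all and at most 12, crops included, and the job is handed in when it is done.

```bash
mkdir -p pics; ls; python3 - <<'E'
from rig import manip,cams,recognise,outline_of
import cv2,numpy as np
for n in("top","scene"):
    im,d=cams.read_camera(n); cv2.imwrite(f"pics/{n}0.png",im[:,:,::-1]); np.savez(f"{n}0.npz",im=im,d=d)
    p=cams.camera_params(n); print(n,{k:np.round(v,3).tolist() for k,v in p.items()})
    for l in("tip_box","lane","rail_near","rail_far","flask","marker","petri"):
        print(l,[(round(r["p"],2),np.round(np.array(r["centre"])*[512,384]).tolist()) for r in recognise(l,n)])
print(manip.current_time_s())
E
```

```text
pics
top {'K': [[437.874, 0.0, 254.501], [0.0, 437.874, 193.163], [0.0, 0.0, 1.0]], 'distortion': [-0.045, 0.0, 0.0, 0.0, 0.0], 'origin': [325.099, 60.054, 1364.768], 'orientation': [-168.179, -0.237, -87.3]}
tip_box [(0.98, [208.0, 188.0]), (0.76, [202.0, 245.0]), (0.72, [150.0, 227.0]), (0.2, [270.0, 248.0])]
lane [(0.77, [307.0, 217.0]), (0.17, [273.0, 221.0])]
rail_near [(0.82, [274.0, 220.0])]
rail_far [(0.54, [280.0, 184.0])]
flask [(0.79, [282.0, 167.0]), (0.4, [210.0, 188.0])]
marker [(0.57, [273.0, 246.0])]
petri [(0.97, [341.0, 229.0])]
scene {'K': [[460.48, 0.0, 252.872], [0.0, 460.48, 200.281], [0.0, 0.0, 1.0]], 'distortion': [0.026, 0.0, 0.0, 0.0, 0.0], 'origin': [27.947, 698.574, 913.375], 'orientation': [-134.894, -0.412, -138.618]}
tip_box [(0.93, [206.0, 237.0]), (0.71, [185.0, 312.0]), (0.6, [258.0, 276.0])]
lane [(0.88, [273.0, 190.0])]
rail_near [(0.71, [285.0, 216.0])]
rail_far [(0.91, [257.0, 194.0])]
flask [(0.58, [242.0, 179.0])]
marker [(0.64, [306.0, 227.0])]
petri [(0.71, [334.0, 179.0])]
0.8
```

```bash
python3 -c "
import cv2
cv2.imwrite('pics/top0b.png',cv2.resize(cv2.imread('pics/top0.png'),(800,600)))"
```

```text
(no output)
```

View pics/top0b.png

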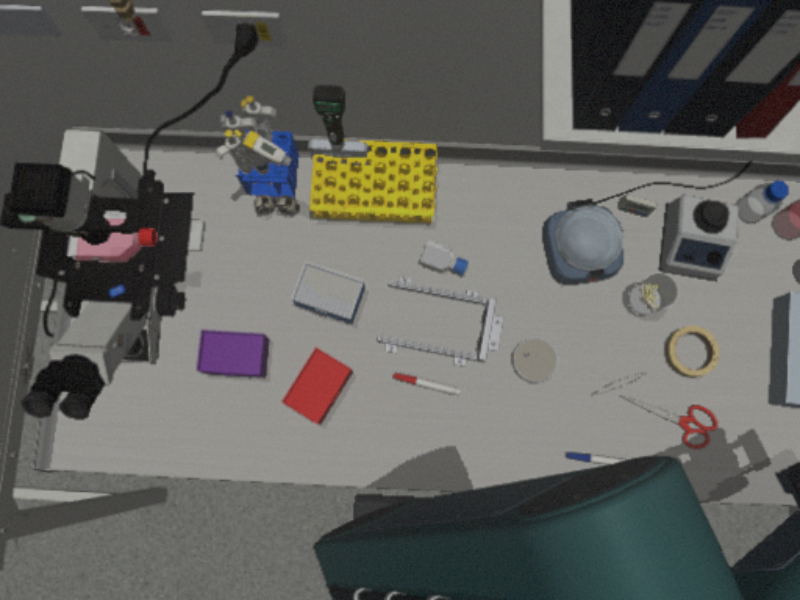

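View pics/scene0.png

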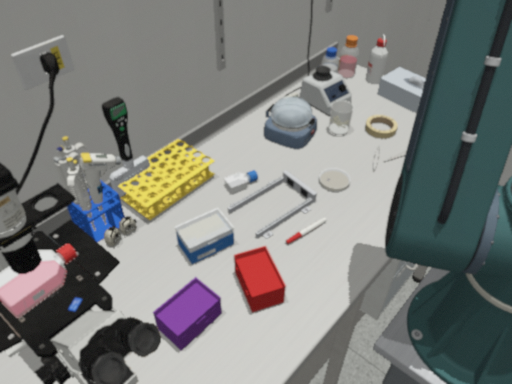

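The target is the clear-lidded, blue-based box at about (210,187) px in the top image (512 scale). Purple and red are look-alikes. The lane is at (245–315, 180–230), with its mouth to the left. I'll fit poses to silhouettes in both cameras.

```bash
cat > h.py <<'E'
import numpy as np,cv2
from scipy.optimize import minimize
from scipy.spatial.transform import Rotation as R
from rig import manip,kin,cams,recognise,outline_of
S=4
def project(P,cam):
    p=cams.camera_params(cam); Rm=R.from_euler('xyz',p["orientation"],degrees=True).as_matrix()
    rv=cv2.Rodrigues(Rm.T)[0]; t=-Rm.T@np.array(p["origin"])
    return cv2.projectPoints(np.asarray(P,float),rv,t,np.array(p["K"]),np.array(p["distortion"]))[0][:,0]
def ground(px,cam,z=0):
    p=cams.camera_params(cam); Rm=R.from_euler('xyz',p["orientation"],degrees=True).as_matrix()
    u=cv2.undistortPoints(np.array([[px]],float),np.array(p["K"]),np.array(p["distortion"]))[0,0]
    r=Rm@[u[0],u[1],1]; o=np.array(p["origin"]); return (o+r*(z-o[2])/r[2])[:2]
def cub(x0,x1,y0,y1,z0,z1): return np.array([[x,y,z] for x in(x0,x1) for y in(y0,y1) for z in(z0,z1)],float)
BOX=[np.vstack([cub(-40,40,-61,61,0,67),cub(-43,43,-61.5,61.5,30,67)])]
NEAR=[cub(0,200,-63,-53,0,20)]; FAR=[cub(0,200,53,63,0,20)]
def tf(P,q):
    c,s=np.cos(q[2]),np.sin(q[2]); o=P.copy(); o[:,0]=q[0]+c*P[:,0]-s*P[:,1]; o[:,1]=q[1]+s*P[:,0]+c*P[:,1]; return o
def render(parts,q,cam):
    m=np.zeros((384*S,512*S),np.uint8)
    for P in parts:
        h=cv2.convexHull(((project(tf(P,q),cam)+.5)*S).astype(np.float32))
        cv2.fillConvexPoly(m,np.round(h*16).astype(np.int32),1,shift=4)
    return m
def fit(obs,q0):  # obs: list of (parts,cam,mask)
    big=[cv2.resize(m.astype(np.uint8),None,fx=S,fy=S,interpolation=cv2.INTER_NEAREST) for _,_,m in obs]
    def cost(v):
        q=[v[0],v[1],v[2]/100]; c=0
        for (P,cam,_),b in zip(obs,big):
            m=render(P,q,cam); c+=1-(m&b).sum()/max(1,(m|b).sum())
        return c/len(obs)
    v=np.array([q0[0],q0[1],q0[2]*100])
    for st in(15,5,2):
        r=minimize(cost,v,method='Nelder-Mead',options=dict(initial_simplex=[v]+[v+st*e for e in np.eye(3)],xatol=.05,fatol=1e-5)); v=r.x
    return np.array([v[0],v[1],v[2]/100]),r.fun
def mask(label,cam,near=None):
    L=outline_of(label,cam)
    if near is not None: L=[l for l in L if np.hypot(*(np.array(l["centre"])*[512,384]-near))<20]
    return L[0]["mask"] if L else None
def tolane(q,lane):
    c,s=np.cos(lane[2]),np.sin(lane[2]); d=np.array(q[:2])-lane[:2]
    return np.array([c*d[0]+s*d[1],-s*d[0]+c*d[1]])
def world(p,lane):
    c,s=np.cos(lane[2]),np.sin(lane[2]); return np.array([lane[0]+c*p[0]-s*p[1],lane[1]+s*p[0]+c*p[1]])
def seebox(q0,cams_=("top","scene")):
    obs=[]
    for n in cams_:
        cams.read_camera(n); m=mask("tip_box",n,project([[q0[0],q0[1],35]],n)[0])
        if m is not None: obs.append((BOX,n,m))
    out=[fit([o],q0) for o in obs]; return fit(obs,q0),out
E
cat > a.py <<'E'
from h import *
g=ground([208,188],"top",35); print("g",g)
a=ground([246,200],"top"); b=ground([315,208],"top"); l0=[a[0],a[1],np.arctan2(*(b-a)[::-1])]; print("lane0",l0)
M={}
for n in("top","scene"):
    cams.read_camera(n)
    for l in("rail_near","rail_far"): M[l,n]=mask(l,n)
print({k:None if m is None else int(m.sum()) for k,m in M.items()})
G={"rail_near":NEAR,"rail_far":FAR}
for n in("top","scene"):
    print(n,fit([(G[l],k,m) for (l,k),m in M.items() if k==n and m is not None],l0))
lane,f=fit([(G[l],k,m) for (l,k),m in M.items() if m is not None],l0); print("both",lane,f)
np.save("lane.npy",lane)
(box,f),each=seebox([g[0],g[1],lane[2]-np.pi/2]); print("box",box,f,each)
np.save("box.npy",box); print("in lane",tolane(box,lane),"rel yaw",box[2]-lane[2]+np.pi/2)
for n in("top","scene"):
    im=cams.read_camera(n)[0][:,:,::-1]; im=cv2.resize(im,None,fx=S,fy=S,interpolation=cv2.INTER_CUBIC)
    for P,q in((BOX,box),(NEAR,lane),(FAR,lane),([cub(200,200.5,-53,53,0,34)],lane)):
        c,_=cv2.findContours(render(P,q,n),cv2.RETR_EXTERNAL,cv2.CHAIN_APPROX_NONE); cv2.drawContours(im,c,-1,(0,255,0),1)
    u=(project([[*world([60,0],lane),0]],n)[0]*S).astype(int); cv2.imwrite(f"pics/ov_{n}.png",im[max(0,u[1]-280):u[1]+280,max(0,u[0]-390):u[0]+390])
E
python3 a.py
```

```text
g [612.81603102 212.93141077]
lane0 [np.float64(587.250475579651), np.float64(93.78458058302714), np.float64(-1.6404592946036207)]
{('rail_near', 'top'): 234, ('rail_far', 'top'): None, ('rail_near', 'scene'): 506, ('rail_far', 'scene'): 453}
top (array([586.6300175 , 100.11441061,  -1.70091388]), np.float64(0.4379867046533713))
scene (array([589.59617537,  97.68882513,  -1.71025458]), np.float64(0.17778020848323273))
both [589.54001927  99.33436307  -1.71396747] 0.27602017504006043
box [614.23447358 207.04826036  -3.40246011] 0.06286960671210173 [(array([614.27331982, 206.70339151,  -3.40216921]), np.float64(0.059169870079314846)), (array([613.66000883, 207.20442621,  -3.43151311]), np.float64(0.06295107159518121))]
in lane [-110.13529036    9.07290249] rel yaw -0.11769631084860821
```

View pics/ov_top.png

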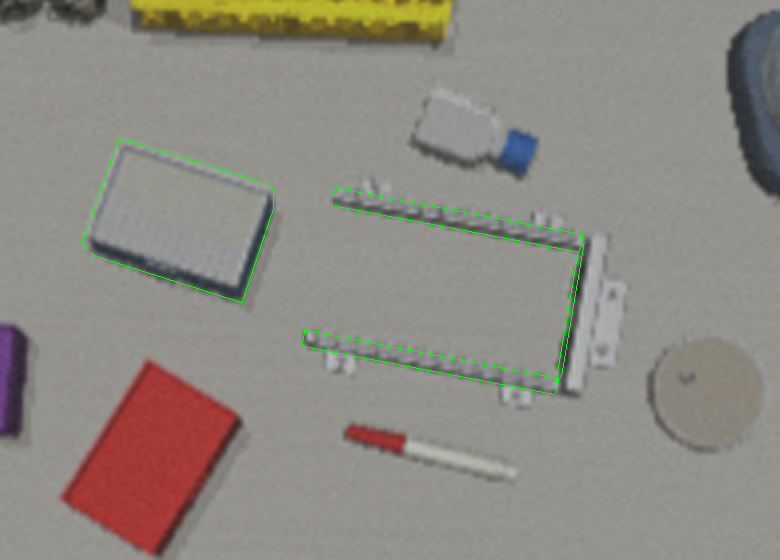

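View pics/ov_scene.png

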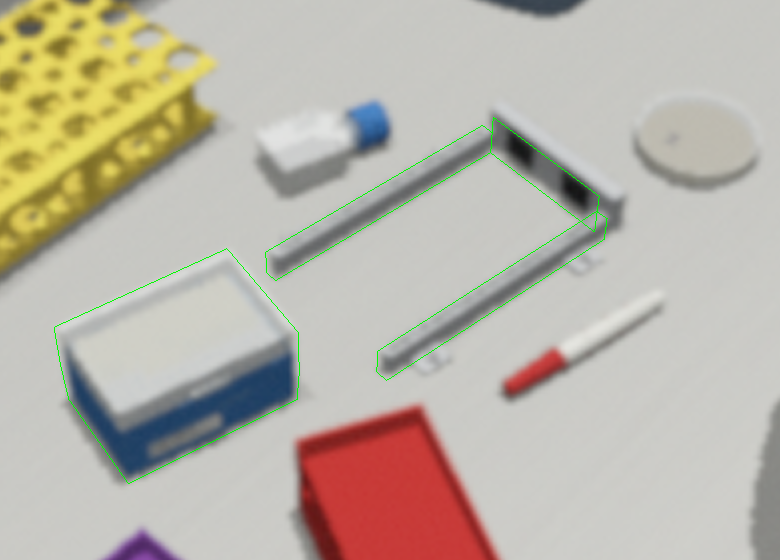

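Top overlay: the box and rail outlines sit on the objects to within about 1 px. In the scene view everything is offset by a consistent 1–1.5 px (calibration). In the lane frame the box is at (-110, +9) mm with a relative yaw of -0.12 rad, so its rear is too far from the robot. I'll push the rear of the far side toward the robot first, after checking for tall obstacles there.

```bash
cat > b.py <<'E'
from h import *
lane=np.load("lane.npy"); d=np.load("top0.npz")["d"]
p=cams.camera_params("top"); Rm=R.from_euler('xyz',p["orientation"],degrees=True).as_matrix()
v,u=np.mgrid[:384,:512]; n=cv2.undistortPoints(np.stack([u,v],-1).reshape(-1,1,2).astype(float),np.array(p["K"]),np.array(p["distortion"]))[:,0]
z=d.ravel(); W=(np.c_[n*z[:,None],z])@Rm.T+p["origin"]; W=W[z>0]
L=W[:,:2]-lane[:2]; c,s=np.cos(lane[2]),np.sin(lane[2]); L=np.c_[L@[c,s],L@[-s,c]]
for x0 in range(-360,100,40): print(x0,[int(W[k,2].max()) if (k:=(L[:,0]>=x0)&(L[:,0]<x0+40)&(L[:,1]>=y0)&(L[:,1]<y0+40)).any() else None for y0 in range(-140,260,40)])
print(manip.current_tcp_rot())
yaw=np.degrees(lane[2])
for a in(0,180):
    for q in((-145,85),(-190,0),(64,0)):
        w=world(q,lane); j=kin.ik([*w,14],[180,0,yaw+a]); print(a,q,w,None if j is None else np.round(j))
E
python3 b.py
```

```text
-360 [70, 6, 193, 193, 193, 6, 8, 226, 237, 360]
-320 [72, 6, 8, 8, 7, 8, 7, 57, 266, 425]
-280 [75, 8, 8, 7, 8, 8, 7, 61, 256, 429]
-240 [76, 63, 8, 9, 8, 8, 8, 58, 241, 114]
-200 [8, 7, 67, 72, 70, 8, 10, 68, 69, 70]
-160 [7, 8, 72, 74, 72, 7, 8, 69, 70, 68]
-120 [74, 6, 73, 73, 72, 8, 8, 71, 68, 68]
-80 [72, 7, 72, 72, 71, 7, 7, 64, 70, 69]
-40 [69, 8, 8, 8, 7, 7, 11, 8, 68, 69]
0 [7, 24, 24, 7, 26, 21, 7, 7, 70, 70]
40 [18, 26, 24, 7, 24, 23, 32, 31, 70, 67]
80 [21, 24, 25, 8, 30, 24, 32, 30, 8, 9]
[-1.79999514e+02  1.76076472e-03 -6.33704738e+01]
0 (-145, 85) [694.35930829 230.72278208] [ 17.  39.  98.  -0.  44. 115.]
0 (-190, 0) [616.64969876 287.3903794 ] [ 23.  35. 104.  -0.  41. 121.]
0 (64, 0) [580.40833775  35.98917862] [  1.  29. 116.  -0.  35.  99.]
180 (-145, 85) [694.35930829 230.72278208] [ 17.  39.  98.  -0.  44. -65.]
180 (-190, 0) [616.64969876 287.3903794 ] [ 23.  35. 104.  -0.  41. -59.]
180 (64, 0) [580.40833775  35.98917862] [  1.  29. 116.  -0.  35. -81.]
```

```bash
cat >> h.py <<'E'
try: lane=np.load("lane.npy")
except Exception: lane=None
def go(x,y,z,v=150,dyaw=0,**k):
    return manip.line_to([*world([x,y],lane),z],velocity=v,attitude=[180,0,np.degrees(lane[2])+180+dyaw],**k)
def look(q,**k):
    (b,f),e=seebox(q,**k); print("box lane",np.round(tolane(b,lane),1),"ryaw",round(b[2]-lane[2]+np.pi/2,3),"cost",round(f,3),"each",[(np.round(tolane(x[0],lane),1).tolist(),round(x[0][2]-lane[2]+np.pi/2,3),round(x[1],3)) for x in e],"t",manip.current_time_s())
    np.save("box.npy",b); return b
E
cat > c.py <<'E'
from h import *
manip.gripper_close()
manip.move_pose([*world([-145,86],lane),200],[180,0,np.degrees(lane[2])+180])
go(-145,86,14,200)
go(-145,63,14,40)
print(manip.current_wrist_force())
go(-145,80,14,150); go(-110,80,14,150)
b=look(np.load("box.npy"))
im=cams.read_camera("scene")[0]; cv2.imwrite("pics/c.png",im[:,:,::-1])
E
python3 c.py
```

```text
[ 0.34436781 -0.13731187  0.52310556]
box lane [-108.2    2. ] ryaw -0.051 cost 0.05 each [([-108.2, 2.0], np.float64(-0.051), np.float64(0.05))] t 8.7
```

View pics/c.png

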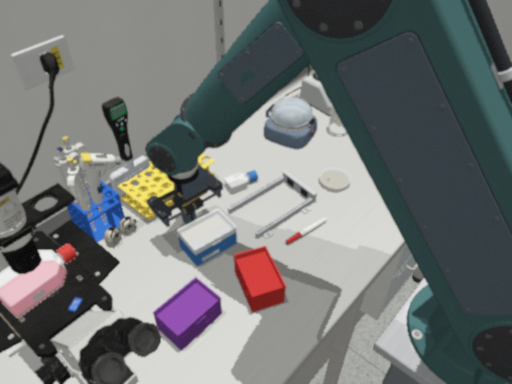

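The scene view shows the box standing nearly square before the mouth, with only a small correction left. I'll move behind the box and look again.

```bash
cat > d.py <<'E'
from h import *
go(-110,80,110,300); go(-205,0,110,300); go(-205,0,14,200)
q=np.load("box.npy")
for n in("top","scene"):
    try: print(n); look(q,cams_=(n,))
    except Exception as e: print(e)
im=cams.read_camera("top")[0][:,:,::-1]; im=cv2.resize(im,None,fx=S,fy=S,interpolation=cv2.INTER_CUBIC)
np.save("box.npy",q)
for P in(BOX,):
    c,_=cv2.findContours(render(P,q,"top"),cv2.RETR_EXTERNAL,cv2.CHAIN_APPROX_NONE); cv2.drawContours(im,c,-1,(0,255,0),1)
u=(project([[*world([0,0],lane),0]],"top")[0]*S).astype(int); cv2.imwrite("pics/d.png",im[u[1]-280:u[1]+280,u[0]-390:u[0]+390])
E
python3 d.py
```

```text
top
box lane [-93.7   0.9] ryaw -0.136 cost 0.447 each [([-93.7, 0.9], np.float64(-0.136), np.float64(0.447))] t 10.5167
scene
box lane [-108.3    1.9] ryaw -0.05 cost 0.298 each [([-108.3, 1.9], np.float64(-0.05), np.float64(0.298))] t 10.6167
```

View pics/d.png

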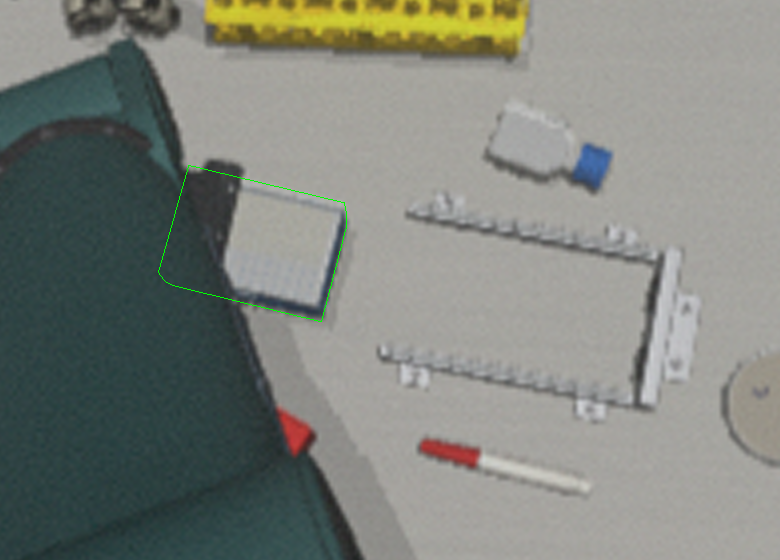

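The close view shows the front end still about 0.05 rad askew: its front edge slopes -0.21 against -0.15 for the stop. A flat rear push with the pusher near the centre line turns it the right way. I'll push part of the way, staying outside the mouth, and look.

```bash
cat > e.py <<'E'
from h import *
import sys
def view(q,name):
    im=cams.read_camera("top")[0][:,:,::-1]; im=cv2.resize(im,None,fx=S,fy=S,interpolation=cv2.INTER_CUBIC)
    for P,qq in((BOX,q),(NEAR,lane),(FAR,lane)):
        c,_=cv2.findContours(render(P,qq,"top"),cv2.RETR_EXTERNAL,cv2.CHAIN_APPROX_NONE); cv2.drawContours(im,c,-1,(0,255,0),1)
    u=(project([[*world([30,0],lane),0]],"top")[0]*S).astype(int); cv2.imwrite(f"pics/{name}.png",im[u[1]-200:u[1]+200,u[0]-300:u[0]+300])
if __name__=="__main__":
    x,y,name=float(sys.argv[1]),float(sys.argv[2]),sys.argv[3]
    go(x,y,14,30)
    print(manip.current_wrist_force(),manip.current_tcp_pos())
    w=world([x+13.5+61.5,y],lane)
    q=look([*w,lane[2]-np.pi/2],cams_=("scene",))
    view([*w,lane[2]-np.pi/2],name)
E
python3 e.py -150 0 e1
```

```text
[-0.36175093 -0.08684003 -0.19880596] [610.94783074 247.89350604  14.0214329 ]
box lane [-74.3   5.1] ryaw 0.012 cost 0.466 each [([-74.3, 5.1], np.float64(0.012), np.float64(0.466))] t 12.75
```

View pics/e1.png

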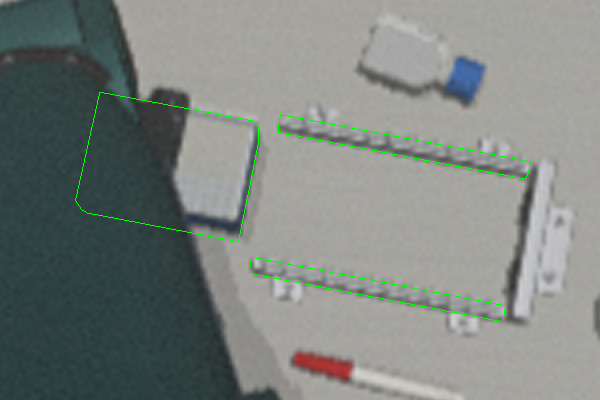

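```bash
cat > f.py <<'E'
from h import *
import sys
def rect(im,cam,z,x0=-150,x1=210,y0=-75,y1=75,k=2):
    X,Y=np.meshgrid(np.arange(x0,x1,1/k),np.arange(y1,y0,-1/k))
    c,s=np.cos(lane[2]),np.sin(lane[2])
    P=np.c_[(lane[0]+c*X-s*Y).ravel(),(lane[1]+s*X+c*Y).ravel(),np.full(X.size,z)]
    uv=project(P,cam).reshape(*X.shape,2).astype(np.float32)
    o=cv2.remap(im,uv[...,0],uv[...,1],cv2.INTER_CUBIC)[:,:,::-1].copy()
    for y in(53,43,0,-43,-53): cv2.line(o,(0,int((y1-y)*k)),(o.shape[1],int((y1-y)*k)),(0,255,0) if abs(y)==43 else (0,0,255),1)
    for x in range(-150,210,50): cv2.line(o,(int((x-x0)*k),0),(int((x-x0)*k),8),(255,0,0),1)
    return o
if __name__=="__main__":
    im=cams.read_camera("top")[0]
    cv2.imwrite(f"pics/{sys.argv[1]}.png",np.vstack([rect(im,"top",67)[:-20],rect(im,"top",20)]))
E
python3 f.py f1
```

```text
(no output)
```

View pics/f1.png

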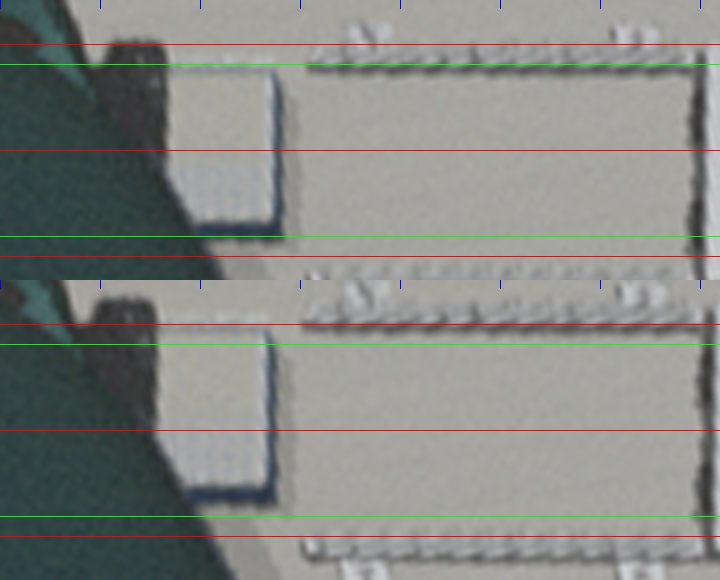

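Rectified view: the box is square to the lane, its lid is centred at about y = +2.5 mm, and its front is at x ≈ -12 mm. The rails sit symmetrically at ±53 mm. I'll push in with a slight drift toward the centre and check again.

```bash
cat > g.py <<'E'
from h import *
from f import rect
go(-95,-3,14,30)
print(manip.current_wrist_force(),manip.current_time_s())
im=cams.read_camera("top")[0]
cv2.imwrite("pics/g1.png",np.vstack([rect(im,"top",67)[:-20],rect(im,"top",20)]))
E
python3 g.py
```

```text
[-0.59197829  0.64571765  0.06636103] 14.8333
```

View pics/g1.png

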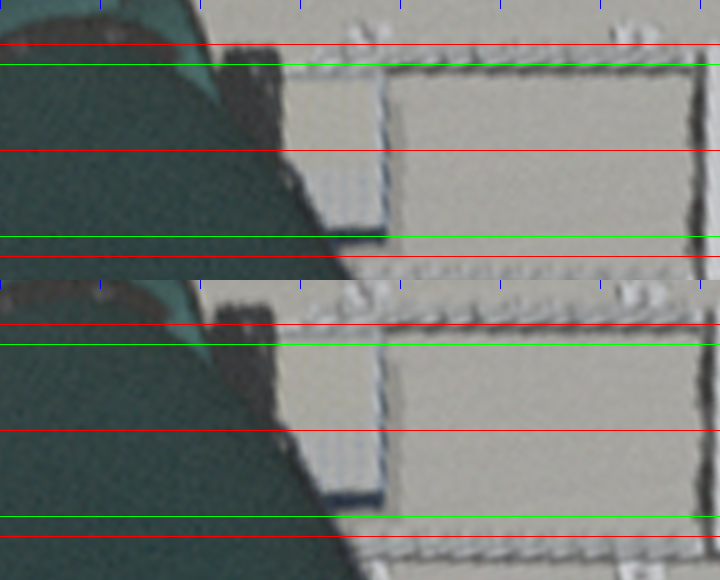

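The box is inside the mouth, square and centred: lid edges at about +38/-39 mm. I'll push on to the stop and finish slowly with a force limit.

```bash
cat > i.py <<'E'
from h import *
from f import rect
go(48,-3,14,40)
print(manip.current_wrist_force(),manip.current_time_s())
r=go(74,-3,14,8,force_limit=3.5)
p=manip.current_tcp_pos(); print(r,tolane(p,lane),manip.current_wrist_force(),manip.current_time_s())
im=cams.read_camera("top")[0]
cv2.imwrite("pics/i1.png",np.vstack([rect(im,"top",67)[:-20],rect(im,"top",20)]))
E
python3 i.py
```

```text
[ 0.56169784  0.79228745 -0.83917083] 18.6083
True [65.58273001 -2.80504113] [1.60616412 2.74673832 0.78163299] 20.65
```

View pics/i1.png

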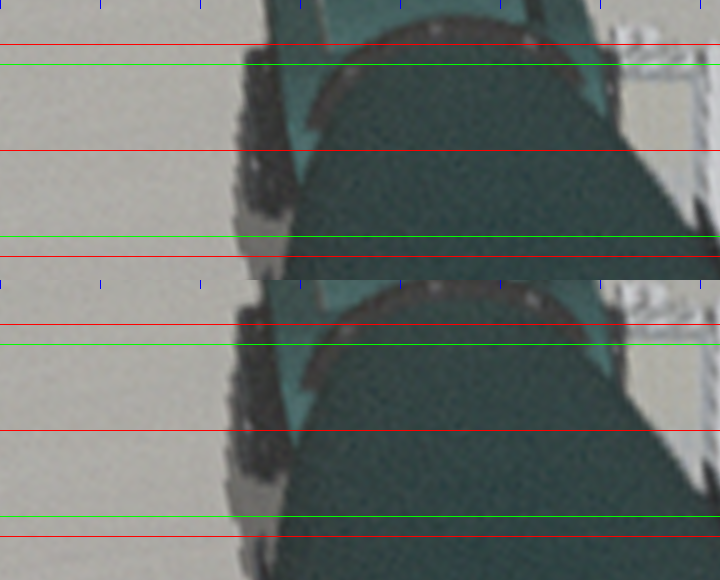

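The force limit tripped at TCP x = 65.6 mm (about 64 expected), so the box is at the stop. I'll back off, clear out and check.

```bash
cat > j.py <<'E'
from h import *
from f import rect
go(30,-3,14,80); go(-30,-3,14,150); go(-60,-3,200,200)
manip.move_pose([314,-626,214],[180,0,-63.4])
print(manip.current_time_s())
q=look([*world([139,0],lane),lane[2]-np.pi/2])
im=cams.read_camera("top")[0]
cv2.imwrite("pics/j1.png",np.vstack([rect(im,"top",67)[:-20],rect(im,"top",20)]))
E
python3 j.py
```

```text
25.875
box lane [140.2   2.5] ryaw -0.0 cost 0.076 each [([142.5, 1.5], np.float64(-0.015), np.float64(0.099)), ([139.0, 2.8], np.float64(0.032), np.float64(0.038))] t 26.075
```

View pics/j1.png

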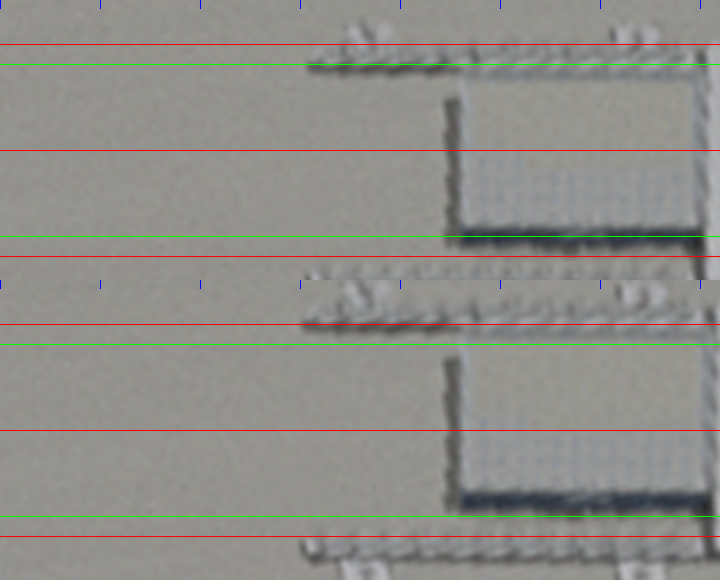

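```bash
python3 -c "
from rig import manip
manip.job_done(); print(manip.current_time_s())"
```

```text
the job is handed in; nothing more can be done
the job is handed in; nothing more can be done
```

The tip box is down the lane and resting flush against the stop. The arm is back at its start position, and I handed the job in at about 26 s of the 72 s allowed.

**What I did:** With the gripper closed, I pushed the rear of the box's far side toward the robot to bring it nearly into line. I then pushed the rear end, which squared the box outside the mouth. It went in with a slight drift toward the centre line. The last few millimetres were slow, and the push stopped on a 3.5 N force limit at a tool position of x = 65.6 mm, about where the stop should be.

**Last checks:**

| Check | x (mm) | y (mm) | Yaw (rad) |
|---|---|---|---|
| Allowed range | 134 to 142 | -20 to +20 | within ±0.06 |
| Both cameras combined | 140.2 | +2.5 | 0.00 |
| Top camera alone | 142.5 | +1.5 | -0.015 |
| Scene camera alone | 139.0 | +2.8 | +0.032 |

- **Where they disagreed:** The top camera's x is 0.5 mm over the limit. The box can't go past the stop, though, and the straightened top view put its centre at about 139.5 mm, so I took that reading as fitting error.
- **Clearance and bystanders:** I saw no sign of rail contact in the pictures; the rig gives no direct rail-contact reading. In the views taken while the box was entering the mouth, the flask and marker looked undisturbed. I did not measure the flask, marker or petri dish at the end.

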